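# Hold an agar slope up for reading over the viewing light

## Robot

A 7-joint arm with a two-finger parallel gripper is mounted at the origin on the work surface. World frame = base frame: x ahead of the robot, y to its left, z up, the work surface at z = 0. Lengths are in m, angles in rad, forces in N, time in s.
With the tool pointing down it reaches from about 0.375 to 0.925 m from the base axis. Payload 3.1 kg.
Tool frame: the origin (TCP) lies at the very end of the fingers, on their centre line; the grasp point (between the pads) lies 19 mm behind it (bot.grasp_offset is the distance from the TCP to the grasp point, in m); x points along the fingers, y is the direction in which the jaws open and shut, and the axes are right-handed (so a half turn about x gives the same grasp; the last joint's range is limited). The gripper opens to 85 mm and grips with 20 to 120 N. Pads are 22 mm wide; open, the fingers measure 114 mm over their backs; the gripper's body (76 mm by 85 mm) begins 54 mm behind the grasp point. The pads swing forward as they close: fully open they stand 13 mm farther back than shut.
Start: joints at [-1.271, 0.383, 0.044, 1.598, -0.018, 1.161, -0.05], TCP at [0.252, 0.599, 0.231] pointing down, gripper open.
Joint ranges: [-2.61, 2.61], [-0.41, 2.15], [-1.48, 1.57], [0, 2.5], [-1.57, 4.71], [0.05, 1.97], [-2.85, 2.85]. Speed limits (rad/s): [2.79, 2.79, 3.14, 3.14, 3.14, 3.14, 3.14].

## Interface

Orientations are given as a unit quaternion [w, x, y, z].
In Python, from bench import bot, eyes gives the robot as it stands.
- The arm moves only by the tool play_rows, never from a script. Its argument "rows" is one flat list of numbers, 7 for each row, row after row: the shift along the tool's x, y, z in mm, then the turn, a rotation vector about the tool's x, y, z in units of 6 degrees (1.0 is 6 degrees), then the opening, from -1 (shut) to 1 (fully open), so that 0 is half open. A call has exactly 8 rows; each row shifts and turns the commanded pose from where the row before left it, along the tool's axes as they then stand; what a row does not reach is not made up. A row lasts 1/12 s, in which the tool goes at most 41.7 mm and 7.16 degrees, less where a joint would pass 70% of its speed; a pose out of reach is approached as far as the arm can. A call is refused whole if a number of a shift passes 41.7 or a number of a turn 1, either way. A call with a gripper value outside its range is refused whole. The fingers move at their own pace and stop on an object; "newtons" is the grip in N (left out, the last holds). Time passes only in rows, so rows that do not move let the fingers close, or fill a call up. It gives the time, the measured TCP pose, the force and the opening at its end, in the units of the state.
- bot.state(): the state, without advancing time (a new reading comes with each control period).
- eyes.grab_frame(name): name is "side" or "top"; returns (picture, depth): 400x640x3 uint8, red, green, blue; 400x640 float32, m along the optical axis (not along the pixel's ray), 0 where there is no reading.
- eyes.get_calibration(name): a dict with "fx", "fy", "cx", "cy" (pixels), "pose" (4x4, takes a point from camera to world coordinates). Camera axes: x right, y down, z forward; pixel columns grow to the right and rows downward; lengths in m; the calibration is good to about 2 mm. A picture is of the moment at which its call begins. get_calibration takes no time and is no camera call.
- bot.close_job(): hands the job in, once; it reports no verdict.
The state is a dict: "clock": time; "joints": joint angles; "joint_vel": joint speeds; "joint_efforts": joint torques, N m; "position": TCP position; "tool_rot": TCP orientation; "wrist_force": force on the tool from outside, world axes, zero at the start; "ft_torque": the same for the moment, N m; "opening": finger opening in m.
Only numpy, scipy, OpenCV 4.12 (cv2) and the standard library are available. Lean on these libraries where they do the work, as an engineer would, in place of code of your own. Each camera call takes 0.05 s, during which the arm holds its last target. There are 200 camera calls.

## Task

Set the viewing light first: turn its dimmer knob clockwise until the white pointer line stands on the long index mark. Then draw the tall culture bottle up out of the rack, lean it over until the sloping agar face inside it lies level and faces up, and finish while holding it like that, still and raised about 10 cm above the middle of the lit window. Leave the two short bottles standing in the rack and do not disturb the slide box or the oil bottle.

Things in the scene. Friction and masses are not known exactly. Their poses are not given: they have to be found in the camera images.
- viewer: Viewing light: white flat box, 200 (x) by 280 mm (y), its flat top 55 mm above the bench, fixed. Origin at the centre of its underside, z up. The black-edged lit window, 150 (x) by 140 mm (y), lies flush in the +y part of its top; the dimmer knob stands on the -y part (axis at x -20, y -88 mm) with a printed scale around it.
- window (a point): Centre of the lit window, on the flat top of the viewing light; axes as viewer.
- dimmer (a joint): Angle of the dimmer knob, rad, 0 to 4.71, growing clockwise seen from above. It starts between 1.2 and 2.4; the long index mark on the scale (3 mm wide, thicker and longer than the other ticks) is at 2.88. Light friction (about 0.03 Nm); it stays where it is left.
- dimmer_grip (a point): On the axis of the dimmer knob, 20 mm above the box top, a good height to grip. The knob is black: a round skirt 48 mm across and 8 mm high, on it an upright grip bar 42 mm long and 13 mm wide, from 8 to 29 mm above the box. The point turns with the knob: x lies along the bar, the way the white pointer line points; z up.
- rack: White bottle rack, 70 (x) by 262 mm (y), fixed: a row of five 31 mm holes, 44 mm apart along y, in a top plate whose upper face is 40 mm above the bench; bottles stand on the bottom plate, 6 mm above the bench, in the middle and the two end holes. Origin at the centre of its underside, z up; its +x side looks away from the robot, turned up to 20 degrees either way.
- culture: Tall culture bottle: clear glass, 28 mm wide, 86 mm high, aluminium screw cap 31 mm wide from 66 mm up; 50 to 80 g. Origin at the centre of its underside, z to the cap. The solid agar inside has a sloping face that looks to the rack's +x side (within 8 degrees): leaned 45 degrees, cap towards the rack's -x side (towards the robot), foot pointing away, the face is level and faces up.
- slope (a point): Centre of the sloping agar face, on the axis of the culture bottle 45 mm above its underside. z points straight out of the agar face (45 degrees from the bottle's axis, towards the bottle's +x side), x down the slope, y level across it and equal to the bottle's y. The cap of the bottle is clear all round, so the fingers may take it leaning as well as upright.
- short_a: Short sample bottle, white plastic, 28 mm in diameter, 58 mm high in all with an aluminium cap 31 mm in diameter; stands in the rack. Origin at the centre of its underside. To be left alone.
- short_b: A second short sample bottle, the same as short_a, standing in the rack. To be left alone.
- slide_box: Closed grey slide box, 87 by 102 by 35 mm, on the bench beyond the work. Origin at the centre of its underside. To be left alone.
- oil: Small amber oil bottle, 32 mm in diameter, 64 mm high, on the bench beyond the work. Origin at the centre of its underside. To be left alone.

How it is judged:
On the way, in this order (a step that is already met when the one before it is completed fails the run):
1. the dimmer pointer rests on the index mark (value of joint dimmer between 2.76 and 3 rad and velocity of joint dimmer between -0.05 and 0.05 rad/s), for 0.3 s.
2. the culture bottle is drawn up clear of the rack, in the fingers (z of culture in the frame of rack above 0.042 m and contact force between culture and the fingers above 0.5 N), for 0.1 s.
At the end, for the whole second after the job is handed in: Dimmer within 0.12 rad of the index (2.88); culture bottle held still in the fingers, touching nothing else, agar face up within 0.30 rad of level, its centre within 40 mm sideways of the window centre and 65 to 165 mm above it; short bottles upright in the rack (value of joint dimmer between 2.76 and 3 rad and angle between slope's own z axis and vertical below 0.3 rad and horizontal distance between slope and window below 0.04 m and z of slope in the frame of window between 0.065 and 0.165 m and contact force between culture and the fingers above 0.5 N and contact force between culture and viewer below 0.05 N and contact force between culture and rack below 0.05 N and linear speed of culture below 0.03 m/s and angular speed of culture below 0.3 rad/s and angle between each of short_a, short_b's own z axis and vertical below 0.2 rad); the arm keeps its last pose, push and grip.
It fails at once if a short bottle is moved by more than 15 mm or tipped (distance of any of short_a, short_b from where it was at the start of the episode above 0.015 m or angle between any of short_a, short_b's own z axis and vertical above 0.35 rad).
It fails at once if the slide box or the oil bottle is moved by more than 20 mm (distance of any of slide_box, oil from where it was at the start of the episode above 0.02 m).
It also fails if it takes over 67 s, if anything falls off the work surface, if the arm or the gripper's body presses on something with over 40 N, if the wrist force passes 120 N, or if a joint passes its speed limit or range.

## Working session

There is one attempt and no reset: what is moved stays moved. The work goes in short steps, Python scripts to look and compute and a tool call to move; the robot and the scene stay as the last step left them, time stands still between calls to the robot, and variables do not carry over. Pictures are saved under pics/ and viewed, about 8 in all and at most 12, crops included, and the job is handed in when it is done.

Besides the shell and the picture viewer there is one more tool, called after "Emit:" as a command line: name --argument value ..., lists and objects as JSON in quotes. play_rows: Moves the arm, as the interface text tells. Its arguments: {"type":"object","properties":{"rows":{"type":"array"},"newtons":{"type":"number"}},"required":["rows"]}

```bash
mkdir -p pics; python3 - <<'E'
from bench import bot, eyes
import cv2,numpy as np
print(bot.state())
for n in("top","side"):
    p,d=eyes.grab_frame(n); cv2.imwrite(f"pics/{n}0.png",cv2.cvtColor(p,cv2.COLOR_RGB2BGR)); np.save(f"pics/{n}0.npy",d)
    c=eyes.get_calibration(n); print(n,c)
E
```

```text
{'clock': 0.0, 'joints': array([-1.2708118 ,  0.38385474,  0.04383509,  1.59962431, -0.0179122 ,
        1.16117466, -0.04989385]), 'joint_vel': array([ 3.36555858e-05, -1.68809928e-03, -5.19942653e-04, -8.30989350e-04,
       -1.28629197e-03, -1.97746570e-04, -3.16792297e-04]), 'joint_efforts': array([ 1.22123836e-05, -4.33454275e+01,  1.02506965e+00, -2.49513566e+01,
        1.07262944e-02,  1.11892915e-02,  9.72002596e-06]), 'position': array([0.25142654, 0.59836054, 0.2298511 ]), 'tool_rot': array([ 0.69303198,  0.13875206,  0.69331167, -0.14061816]), 'wrist_force': array([-0.03719642, -0.43611843, -0.35707339]), 'ft_torque': array([-0.0637296 , -0.01131736,  0.00564261]), 'opening': 0.08554786005957621}
top {'fx': 435.25887406601635, 'fy': 435.25887406601635, 'cx': 322.1983783583059, 'cy': 206.10639556285955, 'pose': array([[ 0.01202029, -0.97438906,  0.22454726,  0.46564054],
       [-0.99991901, -0.01265203, -0.00137469,  0.00952199],
       [ 0.00418047, -0.22451255, -0.97446223,  0.93278816],
       [ 0.        ,  0.        ,  0.        ,  1.        ]])}
side {'fx': 378.3204282600944, 'fy': 378.3204282600944, 'cx': 324.1252974174167, 'cy': 200.30582105144393, 'pose': array([[ 0.83968322, -0.41265158,  0.35305915,  0.37582732],
       [-0.54306485, -0.64226989,  0.54089737, -0.4381398 ],
       [ 0.00355711, -0.64591646, -0.76339981,  0.72061064],
       [ 0.        ,  0.        ,  0.        ,  1.        ]])}
```

View pics/top0.png

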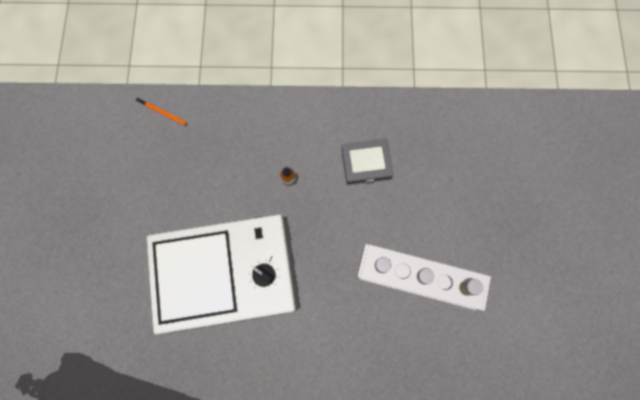

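View pics/side0.png

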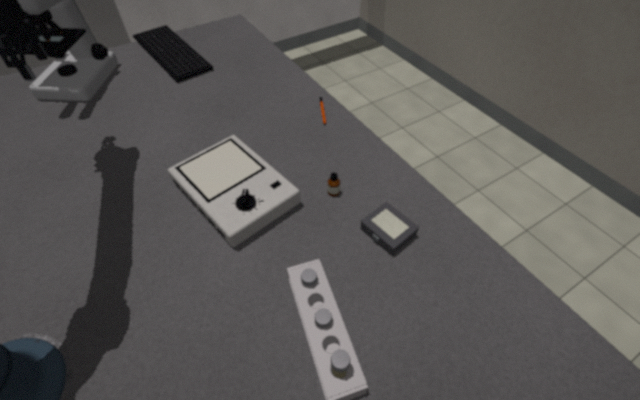

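The top view shows the viewer at about (220,275), with the knob at (264,274) and its pointer to the upper left. The rack is at (425,277). The tall bottle appears to be in the right-hand end hole (473,287), where the cap stands out most. The side view agrees, with that cap at (340,360).

```bash
cat > h.py <<'E'
from bench import bot, eyes
import cv2,numpy as np
from scipy.spatial.transform import Rotation as R
def ray(c,u,v,z):
    P=c["pose"]; d=P[:3,:3]@np.array([(u-c["cx"])/c["fx"],(v-c["cy"])/c["fy"],1]); o=P[:3,3]
    return o+d*(z-o[2])/d[2]
def proj(c,p):
    P=c["pose"]; q=P[:3,:3].T@(np.array(p)-P[:3,3]); return c["fx"]*q[0]/q[2]+c["cx"],c["fy"]*q[1]/q[2]+c["cy"]
def cloud(c,d):
    v,u=np.mgrid[:d.shape[0],:d.shape[1]]
    q=np.stack([(u-c["cx"])/c["fx"]*d,(v-c["cy"])/c["fy"]*d,d],-1)
    return q@c["pose"][:3,:3].T+c["pose"][:3,3]
E
python3 - <<'E'
from h import *
np.set_printoptions(precision=4,suppress=True)
p=cv2.imread("pics/top0.png"); d=np.load("pics/top0.npy"); c=eyes.get_calibration("top")
W=cloud(c,d); print("bench z",np.median(W[300:330,300:350,2]))
for nm,(x0,y0,x1,y1),lo,hi in (("viewer",(130,200,310,345),.045,.065),("rack",(345,235,505,320),.03,.05)):
    m=np.zeros(d.shape,np.uint8); m[y0:y1,x0:x1]=((W[...,2]>lo)&(W[...,2]<hi))[y0:y1,x0:x1]
    pts=W[m>0][:,:2].astype(np.float32); r=cv2.minAreaRect(pts); print(nm,len(pts),r,np.median(W[m>0][:,2]))
    print(cv2.boxPoints(r))
z=W[240:310,360:500,2]
for u,v in((383,265),(426,276),(473,287)):
    s=W[v-6:v+7,u-6:u+7]; k=s[...,2]>s[...,2].max()-.008
    print("cap",u,v,s[...,2].max(),np.median(s[k],0))
s=cv2.imread("pics/side0.png")
a=cv2.resize(p[240:310,230:300],(400,400),interpolation=3)
b=cv2.resize(s[175:225,220:300],(640,400),interpolation=3)[:,:400]
e=cv2.resize(s[250:400,270:370],(267,400),interpolation=3)
cv2.imwrite("pics/c1.png",np.hstack([a,e]))
E
```

```text
bench z -0.0010207167209389523
viewer 13726 ((0.5297427773475647, 0.21323271095752716), (0.20015279948711395, 0.2805103063583374), 9.82968807220459) 0.05420886747538195
[[0.4072 0.3343]
 [0.4551 0.058 ]
 [0.6523 0.0921]
 [0.6044 0.3685]]
rack 3429 ((0.5270035862922668, -0.20068317651748657), (0.26234668493270874, 0.0703810602426529), 75.82492065429688) 0.03906992949230814
[[ 0.4608 -0.3192]
 [ 0.529  -0.3365]
 [ 0.5932 -0.0821]
 [ 0.525  -0.0649]]
cap 383 265 0.9327881571813729 [0.4656 0.0095 0.9328]
cap 426 276 0.9327881571813729 [0.4656 0.0095 0.9328]
cap 473 287 0.9327881571813729 [0.4656 0.0095 0.9328]
```

View pics/c1.png

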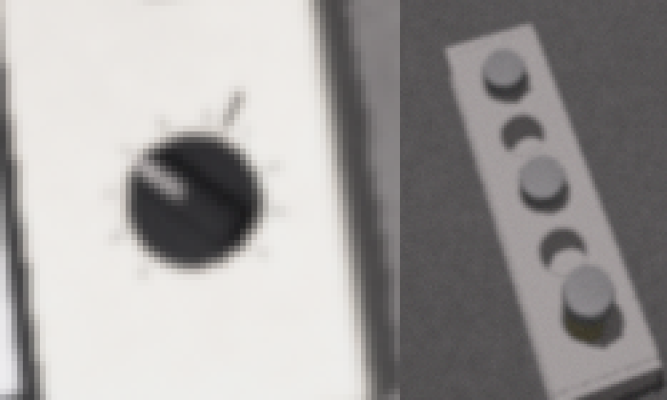

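The crop shows the pointer line to the upper left of the knob at crop pixel (160,178), and the long mark at (234,107) with the knob centre near (195,200). The right-hand panel confirms the tall bottle is in the end hole nearest the robot's right (-y).

```bash
python3 - <<'E'
from h import *
np.set_printoptions(precision=4,suppress=True)
p=cv2.imread("pics/top0.png"); c=eyes.get_calibration("top")
g=cv2.cvtColor(p,cv2.COLOR_BGR2GRAY)
K=np.array([.5250,.1231]); s=70/400
cr=lambda u,v:(230+(u+.5)*s-.5,240+(v+.5)*s-.5)
print("K px",proj(c,[*K,.055]))
m=ray(c,*cr(234,107),.055)[:2]; o=ray(c,*cr(195,200),.063)[:2]
print("knob from skirt",o)
for n,q in (("mark",m),("ptr1",ray(c,*cr(160,178),.084)[:2]),("ptr outer",ray(c,*cr(138,163),.084)[:2])):
    for k in(K,o): e=q-k; print(n,q,np.linalg.norm(e),np.degrees(np.arctan2(e[1],e[0])))
# pointer line by brightness
sub=g[258:290,250:280].astype(float); 
mask=(g<90).astype(np.uint8); mask[:215]=0;mask[:, :140]=0;mask[325:]=0;mask[:,242:]=0
n,l,st,ce=cv2.connectedComponentsWithStats(mask); i=1+np.argmax(st[1:,4])
pts=np.argwhere(l==i)[:,::-1].astype(np.float32)
r=cv2.boxPoints(cv2.minAreaRect(pts)); w=np.array([ray(c,*q,.055)[:2] for q in r]); print("window",st[i],w,w.mean(0))
st=bot.state(); r=R.from_quat(st["tool_rot"],scalar_first=True); print(r.as_matrix(),st["position"])
yv=np.radians(9.83); C=np.array([.5297,.2132])
print("win nominal",C+np.array([-np.sin(yv),np.cos(yv)])*.06)
E
```

```text
K px (np.float64(263.8035703717239), np.float64(275.16207386360736))
knob from skirt [0.5256 0.1223]
mark [0.5587 0.111 ] 0.035845138536237706 -19.782733775325504
mark [0.5587 0.111 ] 0.03502923325556374 -18.861345700603508
ptr1 [0.5314 0.1317] 0.010709200776005111 53.58033452075779
ptr1 [0.5314 0.1317] 0.011054683187648339 58.496491807177726
ptr outer [0.5363 0.1394] 0.019834458153322247 55.244990337872636
ptr outer [0.5363 0.1394] 0.020188471736416285 57.90834279955778
window [153 232  83  92 327] [[0.5927 0.3577]
 [0.6128 0.2023]
 [0.4486 0.1737]
 [0.4302 0.3228]] [0.5211 0.2641]
[[-0.0008  0.3874  0.9219]
 [-0.0023  0.9219 -0.3874]
 [-1.     -0.0024  0.0001]] [0.2515 0.5985 0.23  ]
win nominal [0.5195 0.2723]
```

```bash
cat >> h.py <<'E'
def plan(pos,rot,N):
    """constant body row bringing the arm to pos, rot (Rotation) in N rows"""
    s=bot.state(); r0=R.from_quat(s["tool_rot"],scalar_first=True)
    w=(r0.inv()*rot).as_rotvec()/N
    S=sum(R.from_rotvec(w*k).as_matrix() for k in range(N))
    v=np.linalg.solve(S,r0.as_matrix().T@(np.array(pos)-s["position"]))*1000
    print("N",N,"row mm",np.round(v,2),"turn",np.round(np.degrees(w)/6,3),"| at",np.round(s["position"],4),"yaw_y",round(np.degrees(np.arctan2(*r0.as_matrix()[[1,0],1])),1),"t",round(s["clock"],2),"f",np.round(s["wrist_force"],1),"op",round(s["opening"],4),"j",np.round(s["joints"],2))
def down(yaw_y,tilt=0):
    """tool down, jaw axis at world yaw yaw_y deg, then turned tilt deg about the jaw axis"""
    a=np.radians(yaw_y); y=np.array([np.cos(a),np.sin(a),0]); x=np.array([0,0,-1.])
    return R.from_matrix(np.stack([x,y,np.cross(x,y)],1))*R.from_euler("y",tilt,degrees=True)
E
echo 'ok'
```

```text
ok
```

Emit:
play_rows --rows '[3.7,-20.8,27.3,0,0,0,0.3,3.7,-20.8,27.3,0,0,0,0.3,3.7,-20.8,27.3,0,0,0,0.3,3.7,-20.8,27.3,0,0,0,0.3,3.7,-20.8,27.3,0,0,0,0.3,3.7,-20.8,27.3,0,0,0,0.3,3.7,-20.8,27.3,0,0,0,0.3,3.7,-20.8,27.3,0,0,0,0.3]' --newtons 40

```text
clock: 0.77
position: [0.3889, 0.3593, 0.201]
tool_rot: [0.693, 0.139, 0.693, -0.14]
wrist_force: [0.2, -0.0, 0.0]
opening: 0.0555
```

Emit:
play_rows --rows '[3.7,-20.8,27.3,0,0,0,0.3,3.7,-20.8,27.3,0,0,0,0.3,3.7,-20.8,27.3,0,0,0,0.3,3.7,-20.8,27.3,0,0,0,0.3,3.7,-20.8,27.3,0,0,0,0.3,3.7,-20.8,27.3,0,0,0,0.3,3.7,-20.8,27.3,0,0,0,0.3,3.7,-20.8,27.3,0,0,0,0.3]'

```text
clock: 1.43
position: [0.5257, 0.1216, 0.1716]
tool_rot: [0.693, 0.14, 0.693, -0.14]
wrist_force: [0.3, -0.7, 0.1]
opening: 0.0559
```

Emit:
play_rows --rows '[0,0,0,1,0,0,0.3,0,0,0,1,0,0,0.3,0,0,0,1,0,0,0.3,0,0,0,1,0,0,0.3,0,0,0,1,0,0,0.3,0,0,0,1,0,0,0.3,0,0,0,1,0,0,0.3,0,0,0,1,0,0,0.3]'

```text
clock: 2.1
position: [0.525, 0.1231, 0.1715]
tool_rot: [0.575, 0.411, 0.576, -0.411]
wrist_force: [0.5, -0.4, 0.6]
opening: 0.0556
```

```bash
python3 -c "
from h import *
plan([.525,.1227,.11],down(-34),10)"
```

```text
N 10 row mm [6.15 0.   0.04] turn [0.882 0.001 0.001] | at [0.525  0.1231 0.1715] yaw_y 18.9 t 2.1 f [ 0.5 -0.4  0.6] op 0.0556 j [-0.72  0.26  0.47  1.94 -0.14  0.98  0.15]
```

Emit:
play_rows --rows '[9,0,0,1,0,0,0.3,9,0,0,1,0,0,0.3,9,0,0,1,0,0,0.3,9,0,0,1,0,0,0.3,9,0,0,1,0,0,0.3,9,0,0,1,0,0,0.3,9,0,0,1,0,0,0.3,9,0,0,1,0,0,0.3]'

```text
clock: 2.77
position: [0.5251, 0.1232, 0.0992]
tool_rot: [-0.358, -0.609, -0.359, 0.61]
wrist_force: [0.6, 0.2, 0.1]
opening: 0.0554
```

Emit:
play_rows --rows '[8,0,0,0.8,0,0,0.3,8,0,0,0,0,0,0.3,8,0,0,0,0,0,0.3,7.5,0,0,0,0,0,0.3,0,0,0,0,0,0,0.3,0,0,0,0,0,0,-0.3,0,0,0,0,0,0,-1,0,0,0,0,0,0,-1]'

```text
clock: 3.43
position: [0.5261, 0.1233, 0.0691]
tool_rot: [0.334, 0.624, 0.334, -0.623]
wrist_force: [-0.1, -0.1, 0.4]
opening: 0.0198
```

Emit:
play_rows --rows '[0,0,0,0,0,0,-1,0,0,0,0,0,0,-1,0,0,0,0,0,0,-1,0,0,0,0,0,0,-1,0,0,0,0,0,0,-1,0,0,0,0,0,0,-1,0,0,0,0,0,0,-1,0,0,0,0,0,0,-1]'

```text
clock: 4.1
position: [0.5269, 0.1229, 0.0693]
tool_rot: [0.335, 0.624, 0.334, -0.622]
wrist_force: [3.3, -1.9, 5.0]
opening: 0.0118
```

```bash
python3 -c "
from h import *
plan([.525,.1231,.068],down(-110.2),13)
p,d=eyes.grab_frame('top'); q,d=eyes.grab_frame('side'); u,v=np.array(proj(eyes.get_calibration('side'),[.525,.123,.07]),int)
a=cv2.resize(p[225:325,210:310],(400,400),interpolation=2);b=cv2.resize(q[v-50:v+50,u-50:u+50],(400,400),interpolation=2)
cv2.imwrite('pics/k1.png',np.hstack([a,b])[...,::-1])"
```

```text
N 13 row mm [ 0.1  -0.07  0.14] turn [ 0.982 -0.002 -0.001] | at [0.5269 0.1229 0.0693] yaw_y -33.6 t 4.1 f [ 3.3 -1.9  5. ] op 0.0118 j [-0.8   0.44  0.58  2.01 -0.33  0.79 -0.61]
```

View pics/k1.png

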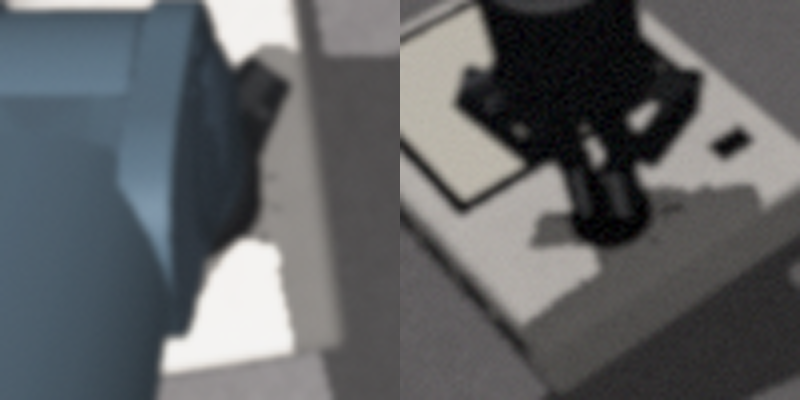

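The fingers hold the bar: opening 11.8 mm, seen at about (610,200) in the side half. Next I turn it clockwise by 76.5°.

Emit:
play_rows --rows '[0,1.5,0,0,0,0,-1,0,0,0,0.98,0,0,-1,0,0,0,0.98,0,0,-1,0,0,0,0.98,0,0,-1,0,0,0,0.98,0,0,-1,0,0,0,0.98,0,0,-1,0,0,0,0.98,0,0,-1,0,0,0,0.98,0,0,-1]'

```text
clock: 4.87
position: [0.5267, 0.1233, 0.0693]
tool_rot: [-0.091, -0.701, -0.093, 0.701]
wrist_force: [-0.8, -0.3, 8.6]
opening: 0.0118
```

Emit:
play_rows --rows '[0,0,0,0.98,0,0,-1,0,0,0,0.98,0,0,-1,0,0,0,0.98,0,0,-1,0,0,0,0.98,0,0,-1,0,0,0,0.98,0,0,-1,0,0,0,0.98,0,0,-1,0,0,0,0,0,0,-1,0,0,0,0,0,0,-1]'

```text
clock: 5.53
position: [0.5267, 0.1239, 0.0693]
tool_rot: [0.124, -0.696, 0.122, 0.697]
wrist_force: [0.1, -0.1, 9.9]
opening: 0.0116
```

```bash
python3 -c "
from h import *
plan([.525,.1231,.068],down(-110.2),1)"
```

```text
N 1 row mm [1.29 1.3  1.36] turn [0.029 0.016 0.017] | at [0.5267 0.1239 0.0693] yaw_y -110.0 t 5.53 f [ 0.1 -0.1  9.9] op 0.0116 j [-1.03  0.55  0.89  2.01 -0.57  0.85 -1.74]
```

Emit:
play_rows --rows '[0,0,0,0,0,0,0.3,0,0,0,0,0,0,0.3,0,0,0,0,0,0,0.3,0,0,0,0,0,0,0.3,-20,0,0,0,0,0,0.3,-25,0,0,0,0,0,0.3,-30,0,0,0,0,0,0.3,-30,0,0,0,0,0,0.3]'

```text
clock: 6.2
position: [0.5253, 0.1222, 0.1735]
tool_rot: [0.122, -0.695, 0.124, 0.697]
wrist_force: [0.5, 0.9, 0.5]
opening: 0.0555
```

Emit:
play_rows --rows '[0,32.7,-10,-0.1,0,0,0.3,0,32.7,-10,-0.1,0,0,0.3,0,32.7,-10,-0.1,0,0,0.3,0,32.7,-10,-0.1,0,0,0.3,0,32.7,-10,-0.1,0,0,0.3,0,32.7,-10,-0.1,0,0,0.3,0,32.7,-10,-0.1,0,0,0.3,0,32.7,-10,-0.1,0,0,0.3]'

```text
clock: 6.87
position: [0.5214, -0.1519, 0.1729]
tool_rot: [0.094, -0.7, 0.093, 0.702]
wrist_force: [1.2, 0.2, -0.2]
opening: 0.0555
```

```bash
python3 -c "
from h import *
plan([.5055,-.286,.16],down(-104.2),8)
p,d=eyes.grab_frame('top'); q,d=eyes.grab_frame('side')
a=cv2.resize(p[240:310,230:300],(400,400),interpolation=3);b=cv2.resize(q[250:400,260:410],(400,400),interpolation=2)
cv2.imwrite('pics/k2.png',np.hstack([a,b])[...,::-1])"
```

```text
N 8 row mm [ 1.6  16.72 -2.35] turn [-0.02   0.002  0.001] | at [ 0.5214 -0.1519  0.1729] yaw_y -105.2 t 6.87 f [ 1.2  0.2 -0.2] op 0.0555 j [-0.65  0.4   1.04  1.95 -0.4   1.03 -1.27]
```

View pics/k2.png

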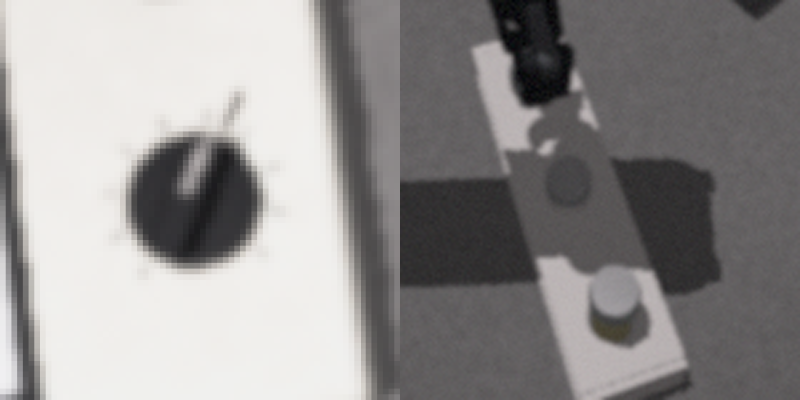

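The pointer line (187,190)→(207,145) runs straight at the long mark (234,107), so the dimmer is set. The tall bottle stands free at (614,295) in the side half. Next I check its cap position.

Emit:
play_rows --rows '[0,16.7,-2.3,0,0,0,0.6,0,16.7,-2.3,0,0,0,0.6,0,16.7,-2.3,0,0,0,0.6,0,16.7,-2.3,0,0,0,0.6,0,16.7,-2.3,0,0,0,0.6,0,16.7,-2.3,0,0,0,0.6,0,16.7,-2.3,0,0,0,0.6,0,16.7,-2.3,0,0,0,0.6]'

```text
clock: 7.63
position: [0.5046, -0.2843, 0.1728]
tool_rot: [0.094, -0.7, 0.093, 0.702]
wrist_force: [-0.7, -0.7, 0.4]
opening: 0.0687
```

```bash
python3 -c "
from h import *
print(ray(eyes.get_calibration('top'),473,286.5,.092),ray(eyes.get_calibration('side'),340.3,358.8,.092))
plan([.5055,-.286,.062],down(-104.2),8)"
```

```text
[ 0.50603498 -0.28067542  0.092     ] [ 0.50721154 -0.28698028  0.092     ]
N 8 row mm [13.84  0.19 -0.18] turn [-0.021  0.002  0.001] | at [ 0.5046 -0.2843  0.1728] yaw_y -105.2 t 7.63 f [-0.7 -0.7  0.4] op 0.0687 j [-0.35  0.48  1.    1.86 -0.46  1.06 -1.  ]
```

Emit:
play_rows --rows '[14,0,-0.2,0,0,0,0.6,14,0,-0.2,0,0,0,0.6,14,0,-0.2,0,0,0,0.6,14,0,-0.2,0,0,0,0.6,14,0,-0.2,0,0,0,0.6,14,0,-0.2,0,0,0,0.6,14,0,-0.2,0,0,0,0.6,12,0,-0.2,0,0,0,0.6]'

```text
clock: 8.3
position: [0.5063, -0.2845, 0.0615]
tool_rot: [0.094, -0.7, 0.093, 0.701]
wrist_force: [0.4, -0.1, 0.8]
opening: 0.0681
```

Emit:
play_rows --rows '[0,0,0,0,0,0,0.1,0,0,0,0,0,0,-0.2,0,0,0,0,0,0,-0.4,0,0,0,0,0,0,-1,0,0,0,0,0,0,-1,0,0,0,0,0,0,-1,0,0,0,0,0,0,-1,0,0,0,0,0,0,-1]'

```text
clock: 8.97
position: [0.5071, -0.2855, 0.0643]
tool_rot: [-0.094, 0.701, -0.094, -0.7]
wrist_force: [-0.1, -0.0, 2.0]
opening: 0.0299
```

Emit:
play_rows --rows '[0,0,0,0,0,0,-1,0,0,0,0,0,0,-1,-2,0,0,0,0,0,-1,-4,0,0,0,0,0,-1,-6,0,0,0,0,0,-1,-8,0,0,0,0,0,-1,-10,0,0,0,0,0,-1,-10,0,0,0,0,0,-1]'

```text
clock: 9.63
position: [0.5064, -0.2852, 0.1045]
tool_rot: [0.094, -0.701, 0.094, 0.701]
wrist_force: [0.1, 0.5, -0.8]
opening: 0.0299
```

```bash
python3 -c "
from h import *
plan([.5055,-.286,.062],down(-104.2),8)
q,d=eyes.grab_frame('side')
cv2.imwrite('pics/g1.png',cv2.resize(q[200:400,240:440],(500,500),interpolation=2)[...,::-1])"
```

```text
N 8 row mm [5.32 0.12 0.09] turn [-0.022  0.     0.   ] | at [ 0.5064 -0.2852  0.1045] yaw_y -105.2 t 9.63 f [ 0.1  0.5 -0.8] op 0.0299 j [-0.28  0.57  0.92  1.9  -0.55  0.95 -0.94]
```

View pics/g1.png

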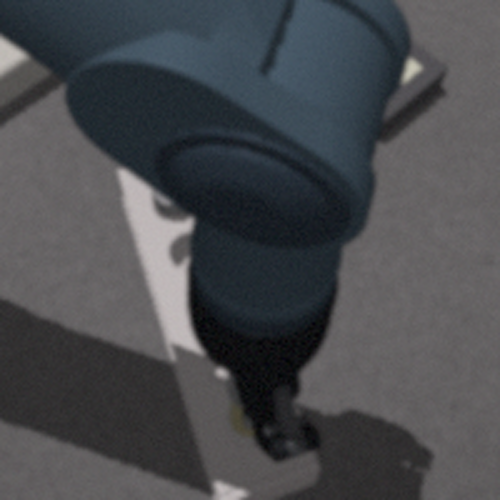

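The side view shows the bottle rising in the fingers at (250,415). Next I lift higher and then lean it over with a +45° turn about tool y.

Emit:
play_rows --rows '[-14,0,0,0,0,0,-1,-17,0,0,0,0,0,-1,-17,0,0,0,0,0,-1,-17,0,0,0,0,0,-1,-17,0,0,0,0,0,-1,-17,0,0,0,0,0,-1,-17,0,0,0,0,0,-1,-14,0,0,0,0,0,-1]'

```text
clock: 10.35
position: [0.5066, -0.2856, 0.2356]
tool_rot: [-0.094, 0.701, -0.094, -0.7]
wrist_force: [-0.1, 0.3, -0.6]
opening: 0.0293
```

Emit:
play_rows --rows '[0,0,0,0,0.4,0,-1,0,0,0,0,0.6,0,-1,0,0,0,0,0.6,0,-1,0,0,0,0,0.6,0,-1,0,0,0,0,0.6,0,-1,0,0,0,0,0.6,0,-1,0,0,0,0,0.6,0,-1,0,0,0,0,0.5,0,-1]'

```text
clock: 11.02
position: [0.5055, -0.2852, 0.233]
tool_rot: [-0.07, 0.845, -0.113, -0.517]
wrist_force: [-0.7, -1.2, -1.1]
opening: 0.0299
```

```bash
python3 -c "
from h import *
plan([.5064,-.285,.234],down(-105,45),8)"
```

```text
N 8 row mm [-0.04 -0.06 -0.15] turn [-0.006  0.374 -0.001] | at [ 0.5055 -0.2852  0.233 ] yaw_y -105.3 t 11.02 f [-0.7 -1.2 -1.1] op 0.0299 j [-0.68 -0.06  1.19  2.15 -0.11  0.56 -1.24]
```

```bash
python3 -c "
from h import *
plan([.512,.264,.19],down(-105.3,27),16)
plan([.512,.264,.19],down(-80,44),24)"
```

```text
N 16 row mm [ -1.51 -33.22   8.95] turn [-0.    -0.001  0.001] | at [ 0.5055 -0.2852  0.233 ] yaw_y -105.3 t 11.02 f [-0.7 -1.2 -1.1] op 0.0299 j [-0.68 -0.06  1.19  2.15 -0.11  0.56 -1.24]
N 24 row mm [  1.12 -23.01   2.02] turn [-0.144  0.115 -0.102] | at [ 0.5055 -0.2852  0.233 ] yaw_y -105.3 t 11.02 f [-0.7 -1.2 -1.1] op 0.0299 j [-0.68 -0.06  1.19  2.15 -0.11  0.56 -1.24]
```

Emit:
play_rows --rows '[1.1,-23,2,-0.14,0.12,-0.1,-1,1.1,-23,2,-0.14,0.12,-0.1,-1,1.1,-23,2,-0.14,0.12,-0.1,-1,1.1,-23,2,-0.14,0.12,-0.1,-1,1.1,-23,2,-0.14,0.12,-0.1,-1,1.1,-23,2,-0.14,0.12,-0.1,-1,1.1,-23,2,-0.14,0.12,-0.1,-1,1.1,-23,2,-0.14,0.12,-0.1,-1]'

```text
clock: 11.68
position: [0.5339, -0.1026, 0.2195]
tool_rot: [-0.036, 0.877, -0.05, -0.477]
wrist_force: [0.1, -0.0, -0.4]
opening: 0.0299
```

Emit:
play_rows --rows '[1.1,-23,2,-0.14,0.12,-0.1,-1,1.1,-23,2,-0.14,0.12,-0.1,-1,1.1,-23,2,-0.14,0.12,-0.1,-1,1.1,-23,2,-0.14,0.12,-0.1,-1,1.1,-23,2,-0.14,0.12,-0.1,-1,1.1,-23,2,-0.14,0.12,-0.1,-1,1.1,-23,2,-0.14,0.12,-0.1,-1,1.1,-23,2,-0.14,0.12,-0.1,-1]'

```text
clock: 12.35
position: [0.5373, 0.0814, 0.2061]
tool_rot: [-0.002, 0.902, 0.012, -0.432]
wrist_force: [-0.6, -0.9, -0.5]
opening: 0.0297
```

```bash
python3 -c "
from h import *
plan([.512,.264,.176],down(-80,45),8)"
```

```text
N 8 row mm [  2.22 -23.     3.5 ] turn [-0.148  0.128 -0.111] | at [0.5373 0.0814 0.2061] yaw_y -88.8 t 12.35 f [-0.6 -0.9 -0.5] op 0.0297 j [-0.52 -0.1   0.18  2.38  0.8   0.29 -2.6 ]
```

Emit:
play_rows --rows '[0,-20,2,0,0,0,-1,0,-20,2,0,0,0,-1,0,-20,2,0,0,0,-1,0,-20,2,0,0,0,-1,0,-20,0,0,0,0,-1,0,-20,0,0,0,0,-1,0,-20,0,0,0,0,-1,0,-20,0,0,0,0,-1]'

```text
clock: 13.02
position: [0.5297, 0.2021, 0.2193]
tool_rot: [0.001, 0.897, 0.015, -0.441]
wrist_force: [0.5, -0.6, -0.4]
opening: 0.03
```

```bash
python3 -c "
from h import *
plan([.52,.264,.185],down(-80,45),8)
plan([.52,.264,.185],down(-90,45),8)"
```

```text
N 8 row mm [ 2.97 -7.78  3.23] turn [-0.141  0.152 -0.104] | at [0.5297 0.2021 0.2193] yaw_y -88.4 t 13.02 f [ 0.5 -0.6 -0.4] op 0.03 j [ 0.08  0.   -0.7   2.24  0.84  0.46 -2.85]
N 8 row mm [ 2.57 -7.72  3.67] turn [0.015 0.154 0.033] | at [0.5297 0.2021 0.2193] yaw_y -88.4 t 13.02 f [ 0.5 -0.6 -0.4] op 0.03 j [ 0.08  0.   -0.7   2.24  0.84  0.46 -2.85]
```

Joint 7 has reached its limit, so I yaw the tool counter-clockwise. The level face allows any yaw.

```bash
python3 -c "
from h import *
plan([.525,.205,.215],down(-60,40),8)"
```

```text
N 8 row mm [ 0.11 -0.49  0.72] turn [-0.47   0.045 -0.359] | at [0.5297 0.2021 0.2193] yaw_y -88.4 t 13.02 f [ 0.5 -0.6 -0.4] op 0.03 j [ 0.08  0.   -0.7   2.24  0.84  0.46 -2.85]
```

Emit:
play_rows --rows '[0,0,0.5,-0.47,0,-0.36,-1,0,0,0.5,-0.47,0,-0.36,-1,0,0,0.5,-0.47,0,-0.36,-1,0,0,0.5,-0.47,0,-0.36,-1,0,0,0.5,-0.47,0,-0.36,-1,0,0,0.5,-0.47,0,-0.36,-1,0,0,0.5,-0.47,0,-0.36,-1,0,0,0.5,-0.47,0,-0.36,-1]'

```text
clock: 13.68
position: [0.525, 0.2029, 0.2154]
tool_rot: [0.089, 0.875, 0.194, -0.434]
wrist_force: [0.2, -0.4, -1.4]
opening: 0.0299
```

```bash
python3 -c "
from h import *
plan([.515,.26,.185],down(-60,45),8)"
```

```text
N 8 row mm [ 4.31 -6.9   0.9 ] turn [-0.094  0.158 -0.063] | at [0.525  0.2029 0.2154] yaw_y -65.4 t 13.68 f [ 0.2 -0.4 -1.4] op 0.0299 j [ 0.03 -0.04 -0.45  2.29 -0.11  0.24 -1.48]
```

Emit:
play_rows --rows '[4,-7,1,-0.1,0.15,-0.06,-1,4,-7,1,-0.1,0.15,-0.06,-1,4,-7,1,-0.1,0.15,-0.06,-1,4,-7,1,-0.1,0.15,-0.06,-1,4,-7,1,-0.1,0.15,-0.06,-1,4,-7,1,-0.1,0.15,-0.06,-1,4,-7,1,-0.1,0.15,-0.06,-1,4,-7,1,-0.1,0.15,-0.06,-1]'

```text
clock: 14.35
position: [0.5151, 0.2522, 0.1958]
tool_rot: [0.104, 0.887, 0.228, -0.388]
wrist_force: [1.0, 0.0, -1.0]
opening: 0.0298
```

```bash
python3 -c "
from h import *
plan([.515,.26,.185],down(-60,45),1)
s=bot.state();print(R.from_quat(s['tool_rot'],scalar_first=True).as_matrix())
q,d=eyes.grab_frame('side')
cv2.imwrite('pics/f1.png',cv2.resize(q[80:280,120:360],(720,600),interpolation=2)[...,::-1])"
```

```text
N 1 row mm [10.37 -6.91  4.55] turn [-0.069  0.401 -0.168] | at [0.5151 0.2522 0.1958] yaw_y -61.0 t 14.35 f [ 1.  0. -1.] op 0.0298 j [ 0.17  0.02 -0.71  2.34  0.69  0.06 -2.27]
[[ 0.5946754   0.48487938 -0.64129023]
 [ 0.32322373 -0.8745471  -0.36151597]
 [-0.73613015  0.00770443 -0.67679617]]
```

View pics/f1.png

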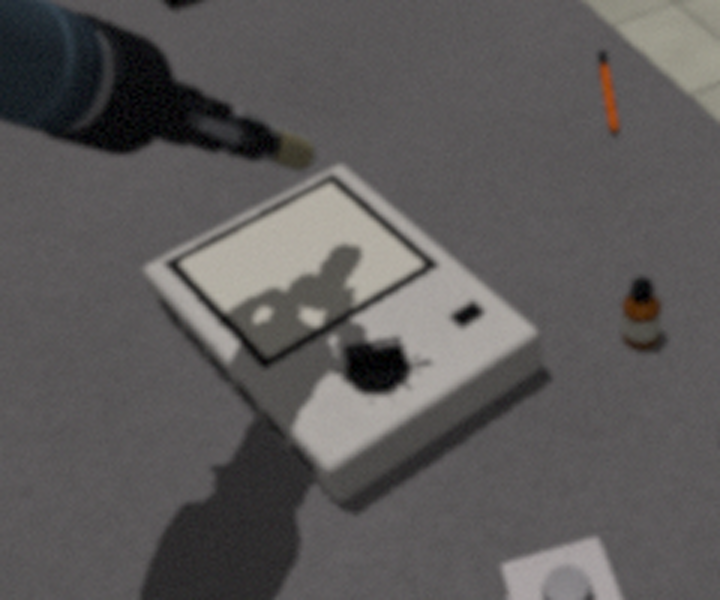

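Emit:
play_rows --rows '[0,0,0,0,0,0,-1,0,0,0,0,0,0,-1,0,0,0,0,0,0,-1,0,0,0,0,0,0,-1,0,0,0,0,0,0,-1,0,0,0,0,0,0,-1,0,0,0,0,0,0,-1,0,0,0,0,0,0,-1]'

```text
clock: 15.07
position: [0.5151, 0.2522, 0.1954]
tool_rot: [0.103, 0.887, 0.228, -0.389]
wrist_force: [-0.4, -0.4, -0.7]
opening: 0.0299
```

```bash
python3 -c "
from h import *
plan([.515,.26,.185],down(-60,45),1)
s=bot.state();x=R.from_quat(s['tool_rot'],scalar_first=True).as_matrix()[:,0]
print(np.abs(s['joint_vel']).max(),'slope',s['position']+.013*x,'tilt',np.degrees(np.arccos(-x[2])))
for n in('side','top'): print(n,'foot',proj(eyes.get_calibration(n),s['position']+.058*x),'window',proj(eyes.get_calibration(n),[.5205,.265,.055]))
q,_=eyes.grab_frame('side');p,_=eyes.grab_frame('top')
a=cv2.resize(q[95:165,170:240],(400,400),interpolation=3);b=cv2.resize(p[200:340,140:300],(457,400),interpolation=3)[:,:400]
cv2.imwrite('pics/f2.png',np.hstack([a,b])[...,::-1])"
```

```text
N 1 row mm [10.14 -6.92  4.35] turn [-0.081  0.402 -0.158] | at [0.5151 0.2522 0.1954] yaw_y -61.0 t 15.07 f [-0.4 -0.4 -0.7] op 0.0299 j [ 0.17  0.02 -0.7   2.34  0.68  0.06 -2.26]
0.003689225344597001 slope [0.52284655 0.2564387  0.18587774] tilt 42.5909802296101
side foot (np.float64(220.22733476813787), np.float64(131.23285423654937)) window (np.float64(218.32841528715787), np.float64(167.53818526412044))
top foot (np.float64(174.76567268489924), np.float64(256.43504870296346)) window (np.float64(192.4909795912795), np.float64(276.5575150827449))
```

View pics/f2.png

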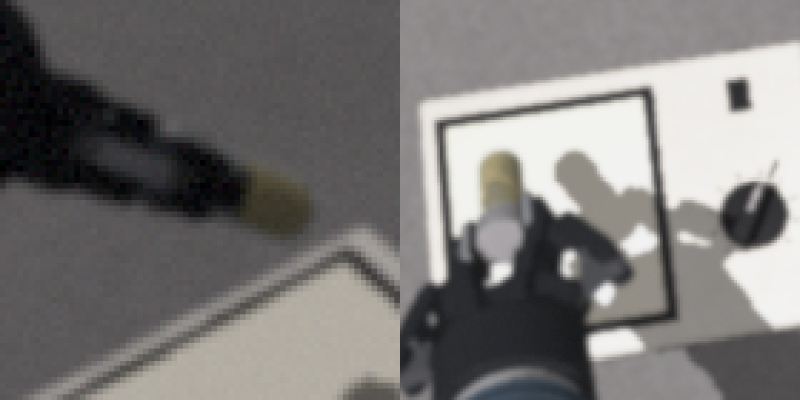

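The bottle is in line with the tool, with its foot near the predicted pixels in both views. The pointer still stands on the long mark at (770,165). I'm handing in now.

```bash
python3 -c "
from bench import bot
print(bot.close_job(), bot.state()['clock'])"
```

```text
the job is handed in; nothing more can be done
the job is handed in; nothing more can be done
```

I turned the dimmer about 76° clockwise onto the long index mark. I then lifted the tall culture bottle from the rack, leaned it over and finished holding it still above the lit window. I handed in at about 15 s of the 67 s allowed; no verdict is reported.

Last checks before handing in:
- **Dimmer:** the pointer lines up with the long mark in the top view.
- **Bottle grip:** the fingers hold the cap (opening 29.9 mm) and the arm is at rest. The bottle lies in line with the tool and touches nothing else in either view.
- **Lean:** it is 42.6°, about 2.4° short of 45°. Joint 6 was almost at its lower limit, so I left it there. The agar face was not measured directly; I took its direction from the rack's orientation.
- **Position:** the slope centre, worked out from the tool pose, is about 9 mm sideways of the window centre. It is about 131 mm above the window, higher than the 10 cm aimed for but within the 65 to 165 mm allowed.
- **Other objects:** I did not check the short bottles or the slide box for movement after the lift. The arm stayed well clear of the slide box and the oil bottle, and no contact force showed near the rack.

On the way, joint 7 reached its range limit above the viewer, so I yawed the tool counter-clockwise before finishing the lean.

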